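# Draw the straightedge out of its hooded tray

### The arm

A 6-joint arm with a two-finger parallel gripper is mounted at the origin on the work surface. World frame = base frame: x ahead of the robot, y to its left, z up, the work surface at z = 0. Lengths are in m, angles in rad, forces in N, time in s.
With the tool pointing down it reaches from about 0.25 to 0.775 m from the base axis. Payload 4 kg.
Tool frame: the origin (TCP) lies on the centre line of the jaws, within the pads' length; the fingertips stand 14 mm ahead of it and the grasp point (between the pads) lies 5 mm behind it (robot.tcp_to_tips is the distance from the TCP to the fingertips, in m); z points along the fingers, y is the line along which they close (so a half turn about z gives the same grasp; the last joint's range is limited). The gripper opens to 94 mm and grips with 3 to 60 N. Pads are 16 mm wide; open, the fingers measure 119 mm over their backs; the gripper's body (75 mm by 177 mm) begins 78 mm behind the grasp point.
Start: joints at [-1.336, 0.087, 1.371, -0, 1.684, -0.103], TCP at [0.182, -0.519, 0.199] pointing down, gripper open.
Joint ranges: [-3.1, 3.1], [-0.76, 2.03], [0.27, 2.55], [-1.08, 4.22], [0.17, 2.65], [-2.57, 2.57]. Speed limits (rad/s): [2.79, 2.79, 3.14, 3.14, 3.14, 3.14].

### API

Orientations are given as [roll, pitch, yaw] about the fixed x, y, z axes, in that order (R = Rz(yaw) Ry(pitch) Rx(roll)).
In Python, from bench import robot gives the robot as it stands.
- The arm moves only by the tool carry_out, never from a script. Its argument "increments" is a list of rows, each a list of 3 entries, a list of its own where there are three numbers: the closure in counts, from 0 (fully open) to 255 (shut), then the shift along the tool's x, y, z in mm, then the turn about the tool's z in degrees. In form: [[fingers, [dx, dy, dz], twist], ...]. A call has 1 to 8 rows; each row shifts and turns the commanded pose from where the row before left it, along the tool's axes as they then stand; what a row does not reach is not made up. A row lasts 1/10 s, in which the tool goes at most 50 mm and 8.59 degrees, less where a joint would pass 70% of its speed; a pose out of reach is approached as far as the arm can. A call with a gripper value outside its range is refused whole. The fingers move at their own pace and stop on an object; the grip force is fixed at half the most. Time passes only in rows, so rows that do not move let the fingers close. It gives the time, the measured TCP pose, the force, the opening and the grip force at its end, in the units of the state.
- robot.get_obs(): the state, without advancing time (a new reading comes with each control period).
- robot.snapshot(name): name is "side" or "top"; returns the picture (420x560x3 uint8, blue, green, red); there is no depth.
- robot.get_calibration(name): a dict with "vfov" (degrees; the focal length in pixels is half the picture's height over the tangent of half this angle, whatever the lens; pixels are square), "cx", "cy" (the principal point, pixels), "T" (4x4, takes a point from camera to world coordinates). Camera axes: x right, y down, z forward; pixel columns grow to the right and rows downward; lengths in m; the calibration is good to about 2 mm. A picture is of the moment at which its call begins. get_calibration takes no time and is no camera call.
- robot.close_job(): hands the job in; it is judged then, once.
The state is a dict: "time": time; "joint_positions": joint angles; "qvel": joint speeds; "joint_torque": joint torques, N m; "tool_pos": TCP position; "ee_rot": TCP orientation; "wrist_force": force on the tool from outside, world axes, zero at the start; "wrist_torque": the same for the moment, N m; "width": finger opening in m; "finger_force": force on a finger pad.
Only numpy, scipy, OpenCV 4.12 (cv2) and the standard library are available. Lean on these libraries where they do the work, as an engineer would, in place of code of your own. Each camera call takes 0.05 s, during which the arm holds its last target. There are 200 camera calls.

### The job

Take the long metal straightedge out of the desk tray: raise its open end over the lip, draw it out endwise from under the hood, and lay it flat along the middle of the sketch pad, parallel to the pad's long sides. Set it down rather than dropping it, and leave the shorter wooden rule lying where it is in the tray.

Things in the scene. Friction and masses are not known exactly. Their poses are not given: they have to be found in the camera images.
- straightedge: Bare aluminium bar, loose: 280 mm long (x), 24 mm wide (y), 10 mm thick, 0.18 kg. Origin: centre of its underside, z up; +x points to its end at the tray's lip. It lies flat on the tray floor in either lane, its last 70 to 90 mm at -x under the hood. Tipped 6 to 11 degrees about the hidden end's lower edge it clears lip and hood as it is drawn out; lifted level it hits the hood first.
- wood_rule: Bystander: thin wooden rule, loose, 200 mm long (x), 34 mm wide (y), 6 mm thick, flat in the other lane of the tray, 76 mm from the bar, middle to middle; its -x end is also under the hood. Origin: centre of its underside.
- tray: Dark steel tray, fixed, 316 (x) by 186 (y), all in mm. Origin: centre of its underside on the desk; +x points out over the lip. Floor top z = 4; inside x = -155 to 155, y = -90 to 90; lanes at about y = 38 and -38. Side walls and lip (x = 155 to 158) reach z = 26. A hood roofs x = -158 to -65: underside z = 32, top z = 35, small stationery on it to z = 47.
- pad: Sketch pad with a blue car sketch, fixed on the desk beyond the tray's lipped end: 330 mm long (x), 240 mm wide (y), 8 mm thick. Origin: centre of its underside on the desk; the paper's top is at z = 8 mm; x runs along its long sides.

How it is judged:
By the outcome, as a careful person would: the job done as asked, in the order asked, and still so for the second after the job is handed in, with the robot touching nothing.
It also fails if it takes over 38 s, if anything falls off the work surface, if the arm or the gripper's body presses on something with over 40 N, if the wrist force passes 120 N, or if a joint passes its speed limit or range.

## Working session

There is one attempt and no reset: what is moved stays moved. The work goes in short steps, Python scripts to look and compute and a tool call to move; the robot and the scene stay as the last step left them, time stands still between calls to the robot, and variables do not carry over. Pictures are saved under pics/ and viewed, at most 10 in all, crops included, and the job is handed in when it is done.

Besides the shell and the picture viewer there is one more tool, called after ">>>" in YAML: its name, and indented under it one key for each argument. carry_out: Moves the arm, as the interface text tells. Its arguments: {"type":"object","properties":{"increments":{"type":"array","items":{"type":"array"}}},"required":["increments"]}

```bash
mkdir -p pics; cat > h.py <<'E'
import numpy as np,cv2
from bench import robot
def cal(n):
    c=robot.get_calibration(n); f=210/np.tan(np.radians(c["vfov"])/2); return c,f,np.array(c["T"])
def ray(n,u,v,z):
    c,f,T=cal(n); d=T[:3,:3]@np.array([(u-c["cx"])/f,(v-c["cy"])/f,1]); o=T[:3,3]
    return o+d*(z-o[2])/d[2]
def proj(n,p):
    c,f,T=cal(n); q=T[:3,:3].T@(np.array(p)-T[:3,3]); return q[0]/q[2]*f+c["cx"],q[1]/q[2]*f+c["cy"]
E
python3 - <<'E'
from h import *
for n in("top","side"):
    cv2.imwrite(f"pics/{n}0.png",robot.snapshot(n)); c,f,T=cal(n); print(n,f,c["cx"],c["cy"],T.round(3).tolist())
o=robot.get_obs();print(o["time"],o["tool_pos"],o["ee_rot"],o["wrist_force"])
E
```

```text
top 399.71056685312016 280.0756036680985 211.56802989127624 [[0.006, -0.99, 0.141, 0.447], [-1.0, -0.005, 0.006, 0.014], [-0.005, -0.141, -0.99, 0.787], [0.0, 0.0, 0.0, 1.0]]
side 481.3065472320964 285.42015202076095 210.35257554510076 [[0.999, -0.014, 0.032, 0.512], [-0.033, -0.693, 0.72, -0.571], [0.012, -0.721, -0.693, 0.594], [0.0, 0.0, 0.0, 1.0]]
0.1 [ 0.18215141 -0.51843388  0.19751734] [-3.13957574e+00 -1.69705502e-04  3.37834486e-01] [-0.16666816  0.30723182 -0.32738867]
```

View pics/top0.png

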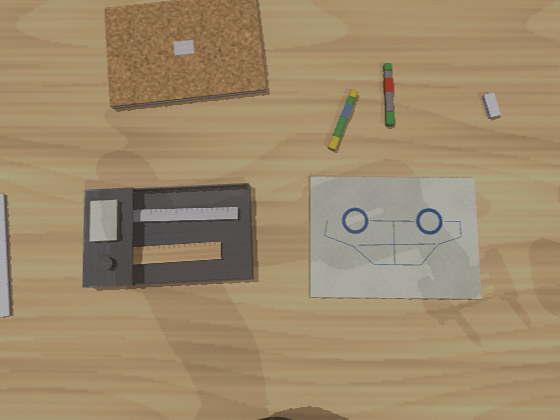

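View pics/side0.png

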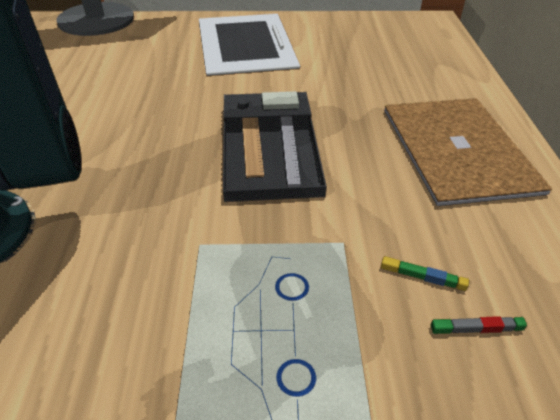

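The top view shows the bar at about (137..238, 214), so it is in the lane nearer +x. The rule is at about (177, 252), the tray's lip is on the right at column 252, and the pad spans about (310..480, 178..298). In world axes, tray +x points along −y. The side view agrees.

```bash
cat >> h.py <<'E'
def rect(m,n,z):
    c=max(cv2.findContours(m,0,2)[0],key=cv2.contourArea)
    r=cv2.minAreaRect(np.float32([ray(n,*p[0],z)[:2]*1000 for p in c]))
    b=cv2.boxPoints(r); e=[b[1]-b[0],b[2]-b[1]]; L=max(e,key=np.linalg.norm)
    a=np.degrees(np.arctan2(L[1],L[0]))%180
    return np.round(r[0],1),np.round(r[1],1),round(a,2),b.round(1).tolist()
E
cat > m.py <<'E'
from h import *
I=cv2.imread("pics/top0.png"); h=cv2.cvtColor(I,cv2.COLOR_BGR2HSV)
def win(m,x0,y0,x1,y1):
    o=np.zeros(m.shape,np.uint8); o[y0:y1,x0:x1]=m[y0:y1,x0:x1]*255; return o
bright=((h[...,2]>110)&(h[...,1]<70)).astype(np.uint8)
print("bar",rect(win(bright,125,200,247,228),"top",.014))
rule=((h[...,2]>110)&(h[...,1]>70)).astype(np.uint8)
print("rule",rect(win(rule,125,235,245,270),"top",.010))
pad=win(cv2.morphologyEx((h[...,1]<60).astype(np.uint8),cv2.MORPH_CLOSE,np.ones((9,9))),295,165,500,312)
print("pad",rect(pad,"top",.008))
dark=(h[...,2]<85).astype(np.uint8)
print("trayrim",rect(cv2.morphologyEx(win(dark,75,175,262,295),cv2.MORPH_CLOSE,np.ones((25,25))),"top",.026))
S=cv2.imread("pics/side0.png"); hs=cv2.cvtColor(S,cv2.COLOR_BGR2HSV)
b=((hs[...,2]>110)&(hs[...,1]<70)).astype(np.uint8)
print("bar side",rect(win(b,275,112,305,190),"side",.014))
E
python3 m.py
python3 -c "
import cv2;I=cv2.imread('pics/top0.png')[175:305,75:275];cv2.imwrite('pics/c0.png',cv2.resize(I,None,fx=4,fy=4,interpolation=2))"
```

```text
bar (array([552.4, 197.6]), array([ 23.7, 190. ]), np.float32(91.83), [[537.5, 292.20001220703125], [543.5, 102.30000305175781], [567.2000122070312, 103.0999984741211], [561.2000122070312, 293.0]])
rule (array([477. , 217.4]), array([ 33.8, 168.3]), np.float32(94.01), [[454.20001220703125, 300.20001220703125], [466.0, 132.3000030517578], [499.70001220703125, 134.60000610351562], [487.8999938964844, 302.5]])
pad (array([ 512. , -203.5]), array([326.9, 237. ]), np.float32(89.77), [[392.8999938964844, -366.5], [629.9000244140625, -367.3999938964844], [631.2000122070312, -40.5], [394.20001220703125, -39.5]])
trayrim (array([510.7, 232.9]), array([186.6, 320.6]), np.float32(92.28), [[411.1000061035156, 389.3999938964844], [423.8999938964844, 69.0], [610.4000244140625, 76.5], [597.5999755859375, 396.8999938964844]])
bar side (array([553.7, 197.2]), array([ 23.3, 187. ]), np.float32(91.68), [[539.2999877929688, 290.29998779296875], [544.7999877929688, 103.4000015258789], [568.0999755859375, 104.0999984741211], [562.7000122070312, 291.0]])
```

View pics/c0.png

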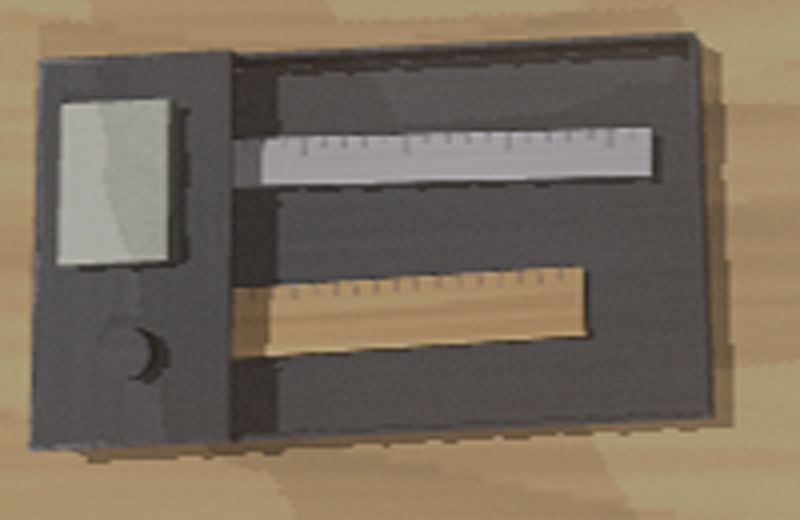

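>>> carry_out:
  increments:
    - [119,[0,0,0],-8]
    - [119,[0,0,0],-8]
    - [119,[0,0,0],-8]
    - [119,[0,0,0],-8]
    - [119,[0,0,0],-8]
    - [119,[0,0,0],-8]
    - [119,[0,0,0],-8]
    - [119,[0,0,0],-8]

```text
time: 0.9
tool_pos: [0.1822, -0.5186, 0.1979]
ee_rot: [-3.141, -0.001, 1.461]
wrist_force: [-0.2, -0.5, 0.2]
width: 0.0506
finger_force: 0.0
```

>>> carry_out:
  increments:
    - [119,[0,0,0],-8.4]
    - [119,[40,20,0],0]
    - [119,[40,20,0],0]
    - [119,[40,20,0],0]
    - [119,[40,20,0],0]
    - [119,[40,20,0],0]
    - [119,[40,20,0],0]
    - [119,[0,0,0],0]

```text
time: 1.7
tool_pos: [0.2964, -0.2713, 0.1986]
ee_rot: [3.14, -0.001, 1.608]
wrist_force: [0.3, -0.4, 1.6]
width: 0.0501
finger_force: 0.0
```

>>> carry_out:
  increments:
    - [119,[39,27,0],0]
    - [119,[39,27,0],0]
    - [119,[39,27,0],0]
    - [119,[39,27,0],0]
    - [119,[39,27,0],0]
    - [119,[39,27,0],0]
    - [119,[39,27,0],0]
    - [119,[39,27,0],0]

```text
time: 2.5
tool_pos: [0.5022, 0.044, 0.1981]
ee_rot: [-3.141, 0.001, 1.601]
wrist_force: [0.0, -1.0, 0.6]
width: 0.0501
finger_force: 0.0
```

>>> carry_out:
  increments:
    - [119,[38,27,0],0]
    - [119,[38,27,0],0]
    - [119,[0,0,45],0]
    - [119,[0,0,45],0]
    - [119,[0,0,20],0]
    - [119,[0,0,0],0]
    - [119,[0,0,0],0]

```text
time: 3.2
tool_pos: [0.5533, 0.12, 0.0886]
ee_rot: [-3.141, 0.0, 1.601]
wrist_force: [-0.1, 0.1, 1.4]
width: 0.0504
finger_force: 0.0
```

```bash
python3 - <<'E'
from h import *
for n in("side",): cv2.imwrite(f"pics/{n}1.png",cv2.resize(robot.snapshot(n)[60:240,170:370],None,fx=3,fy=3,interpolation=2))
o=robot.get_obs();print(o["tool_pos"],o["ee_rot"],o["wrist_force"],o["joint_positions"])
E
```

```text
[0.55415524 0.1202193  0.09004302] [3.13909738e+00 2.22053989e-05 1.60069481e+00] [ 0.36662624 -0.77605852  1.18295327] [ 1.13795612e-01  1.68592493e-01  1.49720708e+00 -2.32330633e-04
  1.47330845e+00  8.39194305e-02]
```

View pics/side1.png

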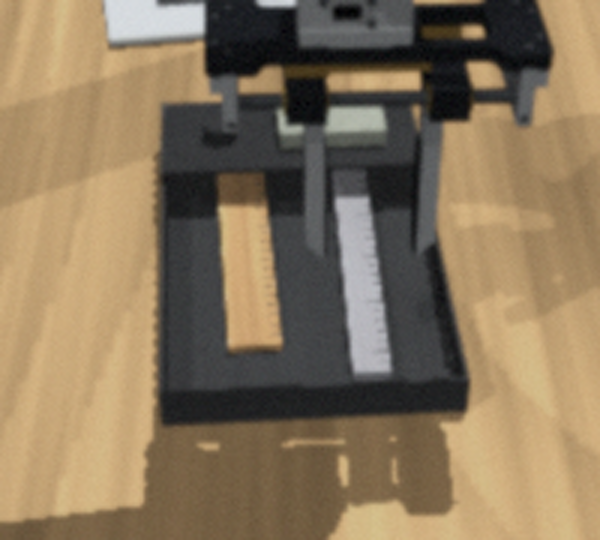

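The fingers straddle the bar, with the tips at about (315, 250) and (425, 245). Both are clear of the rule and the wall. Next I descend and close gently.

>>> carry_out:
  increments:
    - [119,[4,1,40],0]
    - [119,[0,0,20],0]
    - [119,[0,0,9.5],0]
    - [119,[0,0,0],0]
    - [192,[0,0,0],0]
    - [192,[0,0,0],0]
    - [192,[0,0,0],0]
    - [192,[0,0,0],0]

```text
time: 4.05
tool_pos: [0.5544, 0.1248, 0.0201]
ee_rot: [3.14, -0.0, 1.601]
wrist_force: [-0.2, -1.1, -0.1]
width: 0.0241
finger_force: 0.0
```

>>> carry_out:
  increments:
    - [192,[0,0,0],0]
    - [192,[0,0,0],0]
    - [192,[0,0,0],0]

```text
time: 4.35
tool_pos: [0.5537, 0.1247, 0.0191]
ee_rot: [-3.142, 0.0, 1.601]
wrist_force: [1.0, -0.2, -0.6]
width: 0.0231
finger_force: 0.0
```

>>> carry_out:
  increments:
    - [196,[0,0,0],0]
    - [196,[0,0,0],0]
    - [196,[0,0,0],0]

```text
time: 4.65
tool_pos: [0.5537, 0.1247, 0.019]
ee_rot: [-3.141, 0.0, 1.601]
wrist_force: [0.1, 0.0, 0.1]
width: 0.0219
finger_force: 0.0
```

```bash
python3 - <<'E'
from h import *
a=robot.snapshot("side")[110:230,220:340]; 
cv2.imwrite("pics/s2.png",cv2.resize(a,None,fx=5,fy=5,interpolation=2))
o=robot.get_obs();print(o["width"],o["finger_force"],o["tool_pos"])
E
```

```text
0.021797956909299632 0.0 [0.55372995 0.12473651 0.01901564]
```

View pics/s2.png

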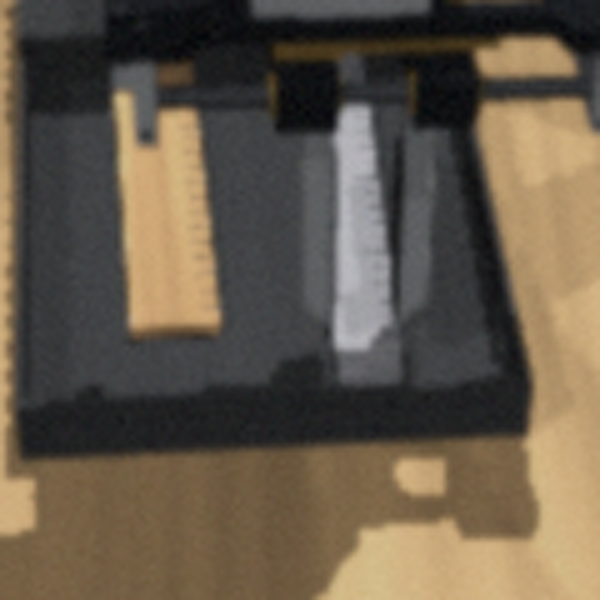

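The left finger is against the bar's edge at about (333, 300), but there's still a gap of a few mm on the right at about (400, 300). The width reading must be off, so I keep closing in small steps.

>>> carry_out:
  increments:
    - [204,[0,0,0],0]
    - [204,[0,0,0],0]
    - [204,[0,0,0],0]

```text
time: 5.0
tool_pos: [0.5538, 0.1247, 0.0191]
ee_rot: [3.142, 0.0, 1.601]
wrist_force: [0.7, 1.2, 0.0]
width: 0.0188
finger_force: 0.0
```

>>> carry_out:
  increments:
    - [210,[0,0,0],0]
    - [210,[0,0,0],0]
    - [210,[0,0,0],0]

```text
time: 5.3
tool_pos: [0.5537, 0.1247, 0.0191]
ee_rot: [-3.142, 0.0, 1.601]
wrist_force: [0.3, -0.4, -0.3]
width: 0.0168
finger_force: 0.0
```

```bash
python3 - <<'E'
from h import *
a=robot.snapshot("side")[130:220,260:350]; print(robot.tcp_to_tips)
b=robot.snapshot("top")[170:270,120:280]
cv2.imwrite("pics/s3.png",np.hstack([cv2.resize(a,(400,400),interpolation=2),cv2.resize(b,(400,400),interpolation=2)]))
E
```

```text
0.014
```

View pics/s3.png

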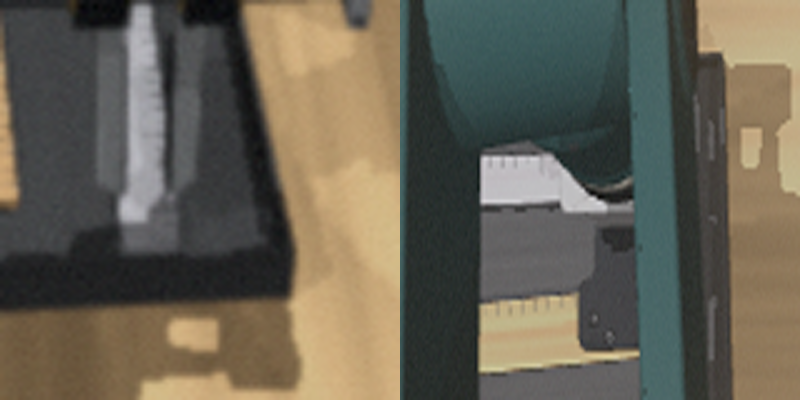

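```bash
python3 - <<'E'
from h import *
for z in(.005,.015,.025):
  print(z,[np.round(proj("side",[x,.117,z]),1) for x in(.538,.5455,.5621,.57)])
print([np.round(proj("side",[x,.1035,.014]),1) for x in(.544,.568)])
E
```

```text
0.005 [array([283.4, 182.3]), array([287.4, 182.3]), array([296.2, 182.2]), array([300.4, 182.1])]
0.015 [array([283.4, 178.2]), array([287.5, 178.2]), array([296.3, 178.1]), array([300.6, 178. ])]
0.025 [array([283.5, 174.1]), array([287.5, 174. ]), array([296.5, 173.9]), array([300.8, 173.9])]
[array([286.9, 183.3]), array([299.9, 183.2])]
```

```bash
python3 - <<'E'
from h import *
for z in(.066,.076,.086,.096,.106): print(z,np.round(proj("side",[.529,.112,z]),1),np.round(proj("side",[.579,.112,z]),1))
E
```

```text
0.066 [278.7 158.2] [306.7 157.9]
0.076 [278.7 153.7] [307.  153.4]
0.086 [278.8 149.1] [307.2 148.8]
0.096 [278.8 144.4] [307.5 144.2]
0.106 [278.8 139.7] [307.7 139.4]
```

>>> carry_out:
  increments:
    - [119,[0,0,-2],0]
    - [119,[0,0,-2],0]
    - [119,[0,0,0],0]
    - [119,[0,0,0],0]
    - [119,[0,0,0],0]

```text
time: 5.9
tool_pos: [0.5537, 0.1247, 0.0231]
ee_rot: [3.142, 0.0, 1.601]
wrist_force: [-0.1, -0.1, 0.8]
width: 0.0493
finger_force: 0.0
```

Both side views put the tips about 20 mm higher than reported, so the fingers closed above the bar. I go down in steps while watching the force.

>>> carry_out:
  increments:
    - [119,[0,0,6],0]
    - [119,[0,0,4],0]
    - [119,[0,0,2],0]
    - [119,[0,0,0],0]

```text
time: 6.3
tool_pos: [0.5532, 0.1246, 0.0102]
ee_rot: [-3.14, 0.0, 1.601]
wrist_force: [0.4, -0.6, 0.4]
width: 0.0499
finger_force: 0.0
```

```bash
python3 - <<'E'
from h import *
a=robot.snapshot("side")[110:230,220:340]; 
a=cv2.convertScaleAbs(a,alpha=1.8)
cv2.imwrite("pics/s4.png",cv2.resize(a,None,fx=5,fy=5,interpolation=2))
o=robot.get_obs();print(o["wrist_force"],o["tool_pos"])
z=o["tool_pos"][2]
for t in(-.014,-.004,.006): print(t,[(np.array(proj("side",[x,.117,z+t]))-[220,110])*5 for x in(.529,.579)])
E
```

```text
[-0.72174193 -0.28289377 -1.29805015] [0.55342525 0.12467546 0.01057389]
-0.014 [array([292.93264597, 378.90226858]), array([424.93667225, 377.22834603])]
-0.004 [array([292.98960988, 358.74287958]), array([426.00480115, 357.09198782])]
0.006 [array([293.04745489, 338.27167007]), array([427.089422  , 336.64472357])]
```

View pics/s4.png

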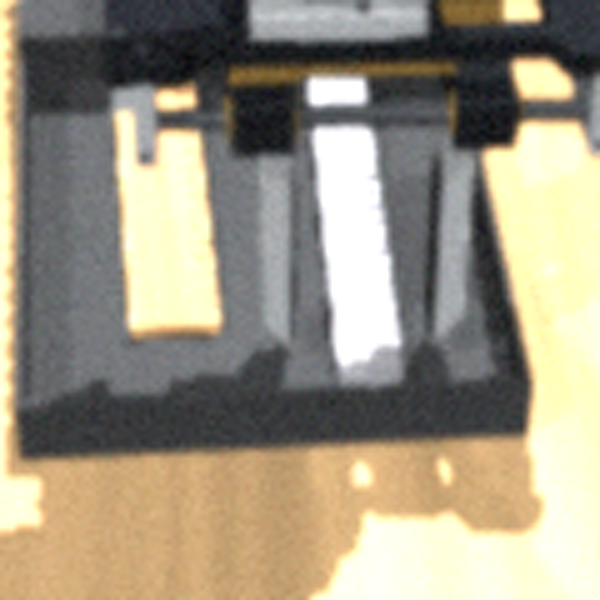

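The tips at about (280, 340) and (440, 340) are still near z ≈ 16 mm, level with the bar's top, and nothing is touching. I continue down.

>>> carry_out:
  increments:
    - [119,[0,0,3],0]
    - [119,[0,0,2],0]
    - [119,[0,0,1],0]
    - [119,[0,0,0],0]

```text
time: 6.75
tool_pos: [0.5536, 0.1247, 0.0048]
ee_rot: [-3.141, 0.0, 1.601]
wrist_force: [-0.3, -0.8, 0.2]
width: 0.0505
finger_force: 0.0
```

>>> carry_out:
  increments:
    - [119,[0,0,1],0]
    - [119,[0,0,1],0]
    - [119,[0,0,0],0]

```text
time: 7.05
tool_pos: [0.5537, 0.1247, 0.0029]
ee_rot: [-3.141, 0.0, 1.601]
wrist_force: [-1.1, -0.1, 0.3]
width: 0.0502
finger_force: 0.0
```

>>> carry_out:
  increments:
    - [175,[0,1,1],0]
    - [190,[0,0,0],0]
    - [192,[0,0,0],0]
    - [194,[0,0,0],0]
    - [194,[0,0,0],0]
    - [194,[0,0,0],0]

```text
time: 7.65
tool_pos: [0.5549, 0.1247, 0.0021]
ee_rot: [3.141, 0.0, 1.601]
wrist_force: [0.5, -0.8, -0.1]
width: 0.0232
finger_force: 30.0
```

Gripped at 30 N. I lift a little and check whether the bar tips in the grip or stays level.

>>> carry_out:
  increments:
    - [194,[0,0,-3],0]
    - [194,[0,0,-5],0]
    - [194,[0,0,-5],0]
    - [194,[0,0,0],0]
    - [194,[0,0,0],0]

```text
time: 8.15
tool_pos: [0.5548, 0.1247, 0.0153]
ee_rot: [3.141, 0.0, 1.601]
wrist_force: [0.6, -0.2, -2.1]
width: 0.0235
finger_force: 30.0
```

```bash
python3 - <<'E'
from h import *
a=robot.snapshot("side"); cv2.imwrite("pics/side5.png",a)
o=robot.get_obs();print(o["wrist_force"],o["wrist_torque"],o["tool_pos"],o["width"],o["finger_force"])
h=cv2.cvtColor(a,cv2.COLOR_BGR2HSV)
for r in range(118,190,3):
  c=[i for i in range(275,310) if h[r,i,1]<80 and h[r,i,2]>100]; print(r,(c[0],c[-1]) if c else None,end=" ")
b=robot.snapshot("top")[180:280,120:260]; a=a[100:200,250:330]
cv2.imwrite("pics/s5.png",np.hstack([cv2.resize(a,(320,400),interpolation=2),cv2.resize(b,(480,400),interpolation=2)]))
E
```

```text
[ 0.90767614  0.28465395 -1.67452811] [-0.16248714 -0.15557572  0.00856743] [0.55468224 0.12466824 0.01502661] 0.02358379535389897 30.001401007175446
118 None 121 None 124 (288, 292) 127 (288, 292) 130 None 133 (289, 293) 136 (288, 294) 139 (286, 294) 142 (287, 295) 145 (287, 295) 148 (288, 296) 151 (287, 296) 154 (287, 296) 157 (287, 297) 160 (287, 297) 163 (287, 298) 166 (287, 298) 169 (287, 298) 172 (287, 296) 175 (287, 289) 178 (288, 294) 181 None 184 None 187 None
```

View pics/s5.png

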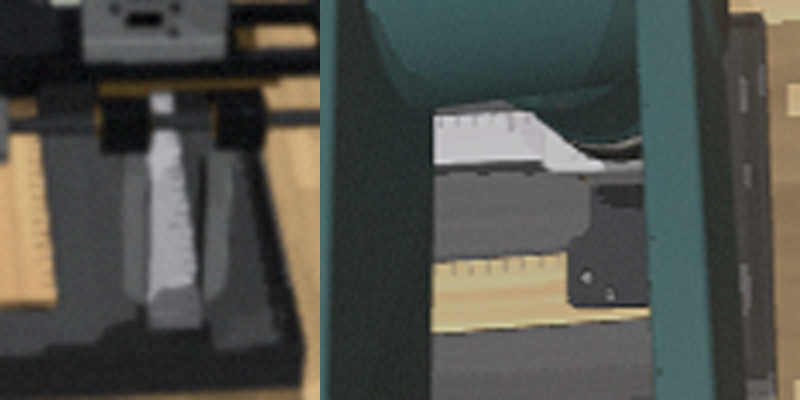

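The force shows the grip carrying about the whole weight (~2 N), so the bar is staying nearly level. It should tip with a newton or two at the hood's edge, so I keep raising slowly while watching the force.

>>> carry_out:
  increments:
    - [194,[0,0,-3],0]
    - [194,[0,0,-3],0]
    - [194,[0,0,-3],0]
    - [194,[0,0,-3],0]
    - [194,[0,0,0],0]

```text
time: 8.75
tool_pos: [0.5552, 0.1248, 0.0278]
ee_rot: [3.14, 0.0, 1.601]
wrist_force: [0.4, -0.4, -2.0]
width: 0.0234
finger_force: 30.0
```

>>> carry_out:
  increments:
    - [194,[0,0,-3],0]
    - [194,[0,0,-3],0]
    - [194,[0,0,-3],0]
    - [194,[0,0,-3],0]
    - [194,[0,0,-2],0]
    - [194,[0,0,0],0]

```text
time: 9.35
tool_pos: [0.555, 0.1247, 0.0415]
ee_rot: [3.141, 0.0, 1.601]
wrist_force: [-0.3, -0.1, -2.1]
width: 0.0233
finger_force: 30.0
```

```bash
python3 - <<'E'
from h import *
a=robot.snapshot("side")
o=robot.get_obs();print(o["wrist_force"],o["wrist_torque"],o["tool_pos"],o["width"],o["finger_force"])
b=robot.snapshot("top")[180:280,120:260]; a=a[90:190,250:330]
cv2.imwrite("pics/s6.png",np.hstack([cv2.resize(a,(320,400),interpolation=2),cv2.resize(b,(480,400),interpolation=2)]))
E
```

```text
[-0.11422693  0.21467372 -1.94179543] [-0.23739039 -0.10881316 -0.06198455] [0.55489391 0.1247189  0.04128412] 0.02339069925790447 29.99878227710724
```

View pics/s6.png

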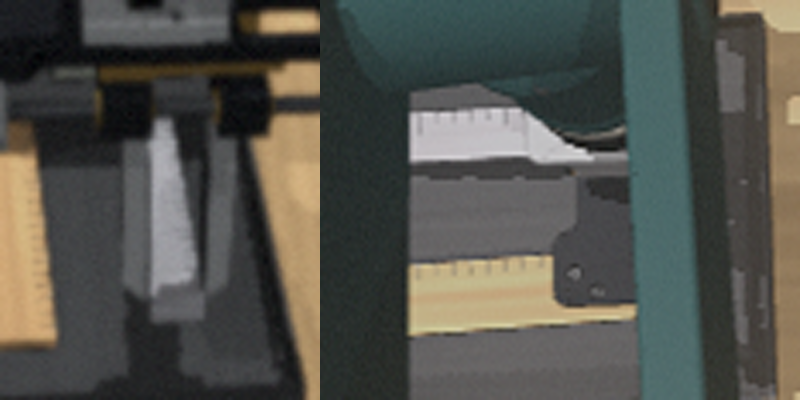

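In both views the bar is tipped: the open end is raised about 39 mm with a shadow gap below it, and the side view has the end at (180, 310). The rule hasn't moved. I ease off the hood 3 mm and draw the bar out endwise.

>>> carry_out:
  increments:
    - [194,[0,0,2],0]
    - [194,[0,0,1],0]
    - [194,[-8,0,0],0]
    - [194,[-15,0,0],0]
    - [194,[-15,0,0],0]
    - [194,[-15,0,0],0]
    - [194,[-5,0,0],0]
    - [194,[0,0,0],0]

```text
time: 10.25
tool_pos: [0.5566, 0.0653, 0.0381]
ee_rot: [3.141, 0.0, 1.599]
wrist_force: [0.0, -0.1, -1.2]
width: 0.0232
finger_force: 30.0
```

>>> carry_out:
  increments:
    - [194,[-10,0,0],0]
    - [194,[-15,0,0],0]
    - [194,[-15,0,0],0]
    - [194,[-10,0,0],0]
    - [194,[-5,0,0],0]
    - [194,[0,0,0],0]

```text
time: 10.85
tool_pos: [0.5583, 0.0108, 0.0381]
ee_rot: [3.142, 0.0, 1.6]
wrist_force: [0.1, -0.5, -0.9]
width: 0.023
finger_force: 30.0
```

```bash
python3 - <<'E'
from h import *
a=robot.snapshot("side"); cv2.imwrite("pics/side7.png",a); b=robot.snapshot("top"); cv2.imwrite("pics/top7.png",b)
o=robot.get_obs();print(o["wrist_force"],o["wrist_torque"],o["tool_pos"],o["width"],o["finger_force"])
h=cv2.cvtColor(a,cv2.COLOR_BGR2HSV)
for r in range(118,250,4):
  c=[i for i in range(275,325) if h[r,i,1]<80 and h[r,i,2]>100]; print(r,(c[0],c[-1],len(c)) if c else None,end=" ")
h=cv2.cvtColor(b,cv2.COLOR_BGR2HSV); print()
for r in range(204,226,3):
  c=[i for i in range(125,330) if h[r,i,1]<70 and h[r,i,2]>110]; print(r,(c[0],c[-1],len(c)) if c else None,end=" ")
E
```

```text
[ 0.01339497 -0.82580875 -1.03863505] [-0.21441279 -0.1075103   0.00629295] [0.55822386 0.0117818  0.03806761] 0.023396742694644142 29.999107718467712
118 (275, 282, 8) 122 (275, 287, 13) 126 (276, 315, 24) 130 (275, 279, 5) 134 (275, 283, 9) 138 (275, 313, 32) 142 (275, 312, 37) 146 None 150 None 154 (293, 297, 5) 158 (294, 297, 4) 162 None 166 (294, 299, 6) 170 (293, 299, 7) 174 (292, 300, 9) 178 (286, 324, 15) 182 (286, 301, 13) 186 (286, 314, 20) 190 (286, 312, 19) 194 (286, 310, 18) 198 (287, 313, 21) 202 (284, 313, 24) 206 (285, 311, 19) 210 (292, 306, 13) 214 (292, 306, 15) 218 None 222 None 226 None 230 None 234 None 238 None 242 None 246 (275, 324, 50) 
204 (165, 319, 23) 207 (190, 319, 63) 210 (154, 319, 106) 213 (153, 319, 114) 216 (153, 318, 138) 219 (153, 318, 57) 222 (269, 329, 11) 225 (162, 318, 19)
```

The hidden end has cleared the hood: in the top view its column is about 153, against the hood's edge at about 134. The force has halved, so that end is resting on the tray floor. I raise it and carry it to the pad.

>>> carry_out:
  increments:
    - [194,[0,0,-3],0]
    - [194,[0,0,-6],0]
    - [194,[0,0,-9],0]
    - [194,[0,0,-10],0]
    - [194,[0,0,-9],0]
    - [194,[0,0,-6],0]
    - [194,[0,0,-3],0]
    - [194,[0,0,0],1]

```text
time: 11.75
tool_pos: [0.5585, 0.0118, 0.0847]
ee_rot: [3.141, 0.0, 1.583]
wrist_force: [-0.9, -0.0, -1.6]
width: 0.0232
finger_force: 30.0
```

>>> carry_out:
  increments:
    - [194,[0,0,0],0.9]
    - [194,[-8,-1,0],0]
    - [194,[-16,-2,0],0]
    - [194,[-24,-3,0],0]
    - [194,[-28,-4,0],0]
    - [194,[-28,-4,0],0]
    - [194,[-28,-4,0],0]
    - [194,[-28,-4,0],0]

```text
time: 12.55
tool_pos: [0.5351, -0.15, 0.084]
ee_rot: [3.142, -0.001, 1.567]
wrist_force: [0.9, 1.4, -0.6]
width: 0.0234
finger_force: 30.0
```

>>> carry_out:
  increments:
    - [194,[-28,-4,0],0]
    - [194,[-28,-4,0],0]
    - [194,[-28,-4,0],0]
    - [194,[-28,-4,0],0]
    - [194,[-24,-3,0],0]
    - [194,[-16,-2,0],0]
    - [194,[-8,-1,0],0]
    - [194,[0,0,0],0]

```text
time: 13.35
tool_pos: [0.513, -0.3095, 0.0841]
ee_rot: [3.141, 0.001, 1.567]
wrist_force: [0.5, 0.0, -0.8]
width: 0.0236
finger_force: 30.0
```

```bash
python3 - <<'E'
from h import *
a=robot.snapshot("side"); cv2.imwrite("pics/side8.png",a); b=robot.snapshot("top"); cv2.imwrite("pics/top8.png",b)
o=robot.get_obs();print(o["wrist_force"],o["wrist_torque"],o["tool_pos"],np.degrees(o["ee_rot"]),o["width"],o["finger_force"])
cv2.imwrite("pics/s8.png",np.hstack([cv2.resize(a[90:420,150:400],(400,528)),cv2.resize(b[150:330,260:400],(400,528))]))
E
```

```text
[-0.11267983 -0.66223442 -1.01958551] [-0.07316219 -0.0491647  -0.00268371] [ 0.51352155 -0.3079737   0.08430425] [1.79978506e+02 2.08821036e-02 8.98654639e+01] 0.023337354410963265 29.99913990497589
```

View pics/s8.png

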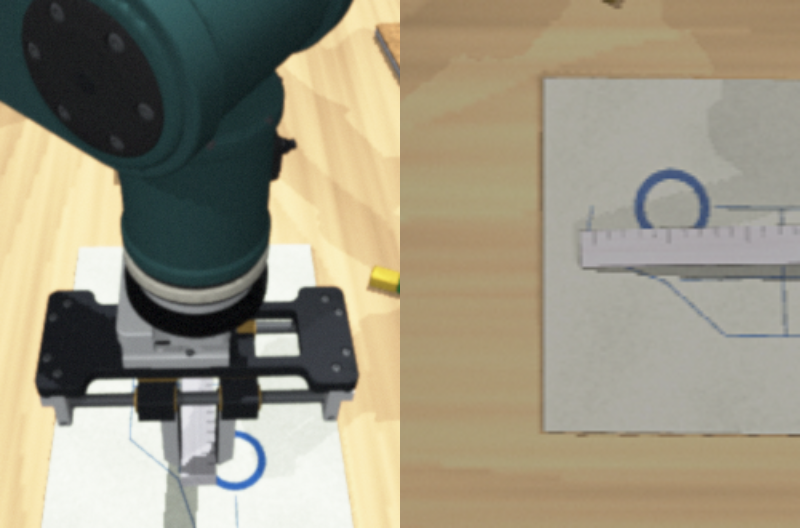

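```bash
python3 - <<'E'
from h import *
for z in(.018,.035,.055): print(z,ray("top",323.5,234.6,z).round(4))
E
```

```text
0.018 [ 0.5125 -0.0654  0.018 ]
0.035 [ 0.5111 -0.0636  0.035 ]
0.055 [ 0.5094 -0.0616  0.055 ]
```

The bar is tipped about 17° with its hidden end just on the pad at (323, 235), and it lies along the middle line. I lower the grip while feeding outward so that the hidden end stays put.

>>> carry_out:
  increments:
    - [194,[-1,0,5],0]
    - [194,[-3,-0.5,10],0]
    - [194,[-2.5,-0.5,10],0]
    - [194,[-2.2,-0.5,10],0]
    - [194,[-1.8,0,10],0]
    - [194,[-1.5,0,10],0]
    - [194,[-0.8,0,7],0]
    - [194,[0,0,0],0]

```text
time: 14.25
tool_pos: [0.511, -0.3202, 0.0202]
ee_rot: [-3.139, -0.002, 1.568]
wrist_force: [0.5, -0.1, -0.6]
width: 0.0235
finger_force: 30.0
```

>>> carry_out:
  increments:
    - [194,[-0.5,0,5],0]
    - [194,[-0.3,0,3],0]
    - [194,[0,0,2],0]
    - [194,[0,0,1],0]
    - [194,[0,0,0],0]

```text
time: 14.75
tool_pos: [0.5119, -0.3216, 0.0111]
ee_rot: [3.141, 0.0, 1.568]
wrist_force: [0.8, 0.1, -1.5]
width: 0.0233
finger_force: 30.0
```

>>> carry_out:
  increments:
    - [194,[0,0,2],0]
    - [194,[0,0,1],0]
    - [194,[0,0,0],0]

```text
time: 15.05
tool_pos: [0.5118, -0.3218, 0.008]
ee_rot: [3.142, 0.0, 1.568]
wrist_force: [0.1, -0.2, -0.6]
width: 0.0231
finger_force: 30.0
```

>>> carry_out:
  increments:
    - [194,[0,0,1],0]
    - [194,[0,0,1],0]
    - [194,[0,0,0],0]

```text
time: 15.35
tool_pos: [0.512, -0.3219, 0.0067]
ee_rot: [3.141, 0.001, 1.568]
wrist_force: [0.1, 0.7, 2.5]
width: 0.023
finger_force: 30.0
```

The bar's front end is on the pad (+2.5 N). I release, withdraw and check.

>>> carry_out:
  increments:
    - [190,[0,0,0],0]
    - [185,[0,0,0],0]
    - [160,[0,0,0],0]
    - [130,[0,0,0],0]
    - [119,[0,0,0],0]
    - [119,[0,0,-10],0]
    - [119,[0,0,-30],0]
    - [119,[0,0,-40],0]

```text
time: 16.15
tool_pos: [0.5104, -0.3206, 0.085]
ee_rot: [-3.137, -0.003, 1.568]
wrist_force: [0.1, -0.2, 0.4]
width: 0.0501
finger_force: 0.0
```

>>> carry_out:
  increments:
    - [119,[0,-45,-10],0]
    - [119,[0,-45,0],0]
    - [119,[0,-45,0],0]
    - [119,[-20,-40,0],0]
    - [119,[-45,0,0],0]
    - [119,[-45,0,0],0]
    - [119,[-45,0,0],0]
    - [119,[0,0,0],0]

```text
time: 16.95
tool_pos: [0.3354, -0.4809, 0.0958]
ee_rot: [-3.141, 0.002, 1.564]
wrist_force: [-0.1, 0.6, -0.3]
width: 0.0498
finger_force: 0.0
```

```bash
python3 - <<'E'
from h import *
b=robot.snapshot("top"); a=robot.snapshot("side"); cv2.imwrite("pics/top9.png",b); cv2.imwrite("pics/side9.png",a)
o=robot.get_obs();print(o["wrist_force"],o["tool_pos"],o["time"])
h=cv2.cvtColor(b,cv2.COLOR_BGR2HSV)
# bar vs paper colour
print("bar",b[231:237,340:343].reshape(-1,3).mean(0),h[234,330:480:12].tolist(),"paper",h[200,330:480:30].tolist())
rule=np.zeros(h.shape[:2],np.uint8); rule[235:270,125:245]=((h[...,2]>110)&(h[...,1]>70))[235:270,125:245]*255
print("rule",rect(rule,"top",.010)[:3])
E
```

```text
[ 0.25412542  0.25162788 -0.32436074] [ 0.33618993 -0.47659089  0.09607109] 17.05
bar [157.61111111 154.77777778 159.33333333] [[156, 8, 153], [160, 9, 162], [162, 8, 153], [165, 7, 151], [158, 7, 154], [150, 8, 161], [160, 5, 162], [158, 6, 160], [150, 5, 161], [158, 6, 164], [156, 8, 150], [135, 7, 149], [30, 16, 162]] paper [[27, 18, 157], [30, 16, 157], [30, 16, 155], [27, 16, 156], [30, 16, 157]]
rule (array([476.9, 217.7]), array([ 33.8, 167.7]), np.float32(93.89))
```

Bar and paper differ in hue, so I fit the bar from that. The rule has not moved.

```bash
python3 - <<'E'
from h import *
b=cv2.imread("pics/top9.png"); h=cv2.cvtColor(cv2.GaussianBlur(b,(3,3),0),cv2.COLOR_BGR2HSV)
m=np.zeros(h.shape[:2],np.uint8); m[215:255,312:478]=((h[...,0]>120)&(h[...,1]<40)&(h[...,2]>110))[215:255,312:478]*255
m=cv2.morphologyEx(m,cv2.MORPH_CLOSE,np.ones((5,5))); m=cv2.morphologyEx(m,cv2.MORPH_OPEN,np.ones((5,5)))
print(rect(m,"top",.018))
# lines through edges of mask
ys=[(u,np.where(m[:,u])[0].mean()) for u in range(330,465) if m[:,u].any()]
P=np.array([ray("top",u,v,.018)[:2]*1000 for u,v in ys]);k=np.polyfit(P[:,1],P[:,0],1);print("axis dx/dy deg",np.degrees(np.arctan(k[0])),"x at pad mid",np.polyval(k,-203.5))
E
```

```text
(array([ 511.5, -204.8]), array([276.9,  23.3]), np.float32(89.68), [[499.1000061035156, -343.1000061035156], [522.4000244140625, -343.29998779296875], [523.9000244140625, -66.4000015258789], [500.70001220703125, -66.30000305175781]])
axis dx/dy deg 0.29180245132977267 x at pad mid 511.73359633630133
```

View pics/top9.png

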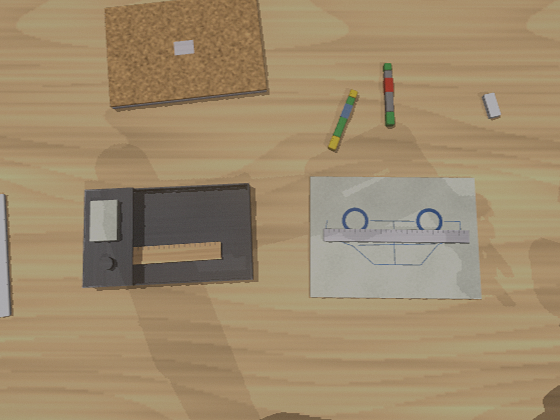

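The bar lies flat from (323, 235) to (469, 237). It is about 1 mm off the pad's centre and 0.1° off parallel. The rule hasn't moved and the arm is clear, so I hand in.

```bash
python3 -c "
from bench import robot
print(robot.close_job())"
```

```text
the job is handed in; nothing more can be done
None
```

The straightedge is out of the tray and lying flat along the middle of the pad (about 1 mm off centre, 0.1° off parallel), with the wooden rule unmoved and the job handed in at about 17 s; the bar probably brushed the hood's edge lightly while being tipped, and I viewed 11 pictures, one over the limit of 10.

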